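Open the squeeze-and-turn safety cap of an oxide jar and lay the cap in the tray

ROBOT

A 6-joint arm with a two-finger parallel gripper is mounted at the origin on the work surface. World frame = base frame: x ahead of the robot, y to its left, z up, the work surface at z = 0. Lengths are in mm, angles in rad, forces in N, time in s.
With the tool pointing down it reaches from about 325 to 875 mm from the base axis. Payload 4.4 kg.
Tool frame: the origin (TCP) lies on the centre line of the jaws, within the pads' length; the fingertips stand ahead of it and the grasp point (between the pads) lies 6 mm ahead of it (ctrl.tcp_to_tips is the z of the fingertips in the tool frame, in mm); z points along the fingers, y is the direction in which the jaws open and shut (so a half turn about z gives the same grasp; the last joint's range is limited). The gripper opens to 85 mm and grips with 20 to 120 N. Pads are 22 mm wide; open, the fingers measure 114 mm over their backs; the gripper's body (76 mm by 85 mm) begins 54 mm behind the grasp point. The pads swing forward as they close: fully open they stand 13 mm farther back than shut.
Start: joints at [-1.321, 0.207, 1.542, -0, 1.393, -0.15], TCP at [224.327, -529.438, 230.782] pointing down, gripper open.
Joint ranges: [-2.73, 2.73], [-0.86, 2.22], [0.23, 2.46], [-1.11, 4.25], [0.08, 2.63], [-2.82, 2.82]. Speed limits (rad/s): [2.79, 2.79, 3.14, 3.14, 3.14, 3.14].

INTERFACE

Orientations are given as a 3x3 rotation matrix whose columns are the frame's x, y, z axes.
In Python, from plant import ctrl, sensors, optics gives the robot as it stands. Calls block until the motion is done:
- ctrl.move_ptp(position, orientation): joint-space move of the TCP to a pose.
- ctrl.move_l(position, rot=None, vel=150, threshold=None): straight line of the TCP; rot=None keeps the orientation; vel is the mean speed in mm/s. With threshold (N) it stops when the force on the tool has changed by that much, and returns True; else False.
- ctrl.set_joints(angles): joint-space move.
- ctrl.gripper_to(opening, force=None): finger opening in mm; force is the grip in N (None keeps the last); returns when the fingers have stopped.
- ctrl.hold(seconds).
- ctrl.solve_ik(position, orientation): joint angles nearest the present ones, or None.
- sensors.read_state(): the state.
- optics.grab_frame(name): name is "scene" or "top"; returns (picture, depth): 384x512x3 uint8, red, green, blue; 384x512 float32, mm along the optical axis (not along the pixel's ray), 0 where there is no reading.
- optics.camera_params(name): a dict with "mtx" (3x3 intrinsics, pixels), "k1" (the pictures are not rectified: a ray, as slopes to the right and down, at radius r is drawn at 1 + k1 r^2 times it, then the intrinsics apply), "R" (3x3) and "t" (3): a world point X has camera coordinates R X + t. Camera axes: x right, y down, z forward; pixel columns grow to the right and rows downward; lengths in mm; the calibration is good to about 2 mm. A picture is of the moment at which its call begins. camera_params takes no time and is no camera call.
A pose or a line that the arm cannot do raises ctrl.MotionError and nothing moves.
- ctrl.finish_job(): hands the job in, once; it reports no verdict.
The state is a dict: "t": time; "q": joint angles; "qvel": joint speeds; "tau": joint torques, N m; "eef_pos": TCP position; "eef_rot": TCP orientation; "force": force on the tool from outside, world axes, zero at the start; "wrist_torque": the same for the moment, N m; "grip_width": finger opening in mm.
Only numpy, scipy, OpenCV 4.12 (cv2) and the standard library are available. Lean on these libraries where they do the work, as an engineer would, in place of code of your own. Each camera call takes 0.05 s, during which the arm holds its last target.

TASK

Open the safety-capped jar in the bench holder: squeeze the two side tabs of its cap and keep them in while you turn the cap anticlockwise (seen from above) until you feel it come gently up against its stop, then lift it straight off and set it down upright, flat in the steel tray, without dropping it. Squeeze and turn firmly but not hard, since the plastic tabs, lugs and neck crack easily, and leave the beaker, brush, mould and bowl as they stand.

Things in the scene. Friction and masses are not known exactly. Their poses are not given: they have to be found in the camera images.
- jar: White square plastic jar, 86 mm wide, clamped fast in a steel holder (125 x 125 x 4 mm plate). Origin: centre of the plate's underside, on the bench; z up. Flat shoulder at z 86 mm; round neck, 33 mm across, 34.5 mm high, inside the cap. Two stop lugs, 7 mm high, stand on the shoulder 27 to 35 mm from the axis, just anticlockwise of each tab's foot. The cap on, its x axis is the jar's.
- jar_mouth (a point): Centre of the neck's rim, 120.5 mm above the bench. Inside the cap two lugs hold it down under the neck. It must turn anticlockwise by 36 to 78 degrees (differs from jar to jar, cannot be seen) to a hard stop that is felt; it turns almost freely till then. At the stop and up to 9 degrees before it, it lifts off freely; sooner it is held down. Clockwise does not open it.
- cap: Grey round ribbed safety cap, 50 mm across, 37 mm high, 45 to 70 g. Origin: centre of its underside, 1.5 mm above the jar's shoulder while on (1.5 mm sideways play); z up through its top. Tabs on its -x and +x sides: 62 mm over their faces, 52 mm pressed right in. Over 25 N in all against the jar (about 0.5 N m of turning) cracks it; 0.2 N m or a 6 N pull does no harm.
- tab_front: Spring tab on the cap's -x side: upright plate 20 mm wide, 3.5 mm thick, 9 to 34 mm above the cap's underside, outer face 31 mm from the axis; below it a 10 mm wide foot. Its frame is the cap's when at rest. It slides in 5 mm to a hard end: 5 N at rest, 12.5 N at the end. Over 30 N cracks it; an 18 N grip holds it in and carries the cap.
- tab_back: The same tab on the cap's +x side. At rest each tab's foot is caught behind a stop lug of the jar, which blocks anticlockwise turning; it passes only while BOTH tabs are pressed in 4 mm or more (54 mm or less over the faces), so keep them in.
- tab_front_pad (a point): Middle of the front tab's outer face, 22 mm above the cap's underside (109.5 mm above the bench while on). Fingertips lower than 9 mm above the jar's shoulder would hit the stop lugs.
- tab_back_pad (a point): Middle of the back tab's outer face, 22 mm above the cap's underside.
- tray: Flat stainless tray fixed to the bench, 160 mm (its x) x 150 mm (its y) x 12 mm high outside, walls and floor 3 mm thick, open above. Origin: centre of its underside, on the bench. The cap goes anywhere flat on its floor. Let the cap go only once it stands on the floor; let go higher than 9 mm above it counts as dropped.
- beaker: White ceramic beaker, 64 mm across, 75 mm high, standing loose between jar and tray. Origin: centre of its underside. Leave alone.
- brush: Loose brush, 170 mm long, lying on the bench between jar and tray. Leave alone.
- mould: White plaster mould, a cylinder 116 mm across and 110 mm high with a black rubber band, loose. Origin: centre of its underside. Leave alone.
- bowl: White porcelain bowl, 120 mm across, 50 mm high, loose. Origin: centre of its underside. Leave alone.
Mind the look-alikes: they are no part of the job. Of the things shaped like the cap, the grey one is meant.

How it is judged:
By the outcome, as a careful person would: the job done as asked, in the order asked, and still so for the second after the job is handed in, with the robot touching nothing.
It also fails if it takes over 72 s, if anything falls off the work surface, if the arm or the gripper's body presses on something with over 40 N, if the wrist force passes 120 N, or if a joint passes its speed limit or range.

## Working session

There is one attempt and no reset: what is moved stays moved. The work goes in short steps, each a Python script; the robot and the scene stay as the last script left them, time stands still between calls to the robot, and variables do not carry over. Pictures are saved under pics/ and viewed, and the job is handed in when it is done.

```bash
ls; mkdir -p pics; python3 - <<'E'
from plant import ctrl, sensors, optics
import cv2, numpy as np
for n in ("scene","top"):
    im,d=optics.grab_frame(n); np.savez(f"f0_{n}.npz",im=im,d=d)
    cv2.imwrite(f"pics/{n}0.png",cv2.cvtColor(cv2.resize(im,None,fx=1.5,fy=1.5,interpolation=cv2.INTER_CUBIC),cv2.COLOR_RGB2BGR))
    p=optics.camera_params(n); print(n,p["mtx"].tolist(),p["k1"],np.round(p["R"],3).tolist(),p["t"], -p["R"].T@p["t"])
s=sensors.read_state(); print(s["t"],s["eef_pos"],np.round(s["eef_rot"],3).tolist(),s["grip_width"],s["force"],ctrl.tcp_to_tips)
E
```

```text
pics
scene [[426.47285439614285, 0.0, 258.4841252521922], [0.0, 426.47285439614285, 191.88776966067516], [0.0, 0.0, 1.0]] -0.09576738349738924 [[0.765, 0.643, 0.003], [0.469, -0.554, -0.688], [-0.441, 0.528, -0.726]] [-429.46315355 -197.9634975  1537.72719408] [1099.07079267 -645.36068419  981.7260565 ]
top [[406.1855514335697, 0.0, 255.7693998857932], [0.0, 406.1855514335697, 188.38377772725414], [0.0, 0.0, 1.0]] -0.10833978567721396 [[0.027, -1.0, -0.003], [-0.986, -0.027, -0.164], [0.164, 0.008, -0.987]] [-26.10489471 582.0119764  995.32085089] [ 411.93588437  -18.32474008 1077.058974  ]
0.1 [ 224.16333601 -528.72248635  229.6725135 ] [[0.921, 0.39, -0.001], [0.39, -0.921, 0.002], [0.0, -0.002, -1.0]] 85.32325837801959 [-0.11135677  0.34867058  0.25597994] 25.0
```

View pics/scene0.png

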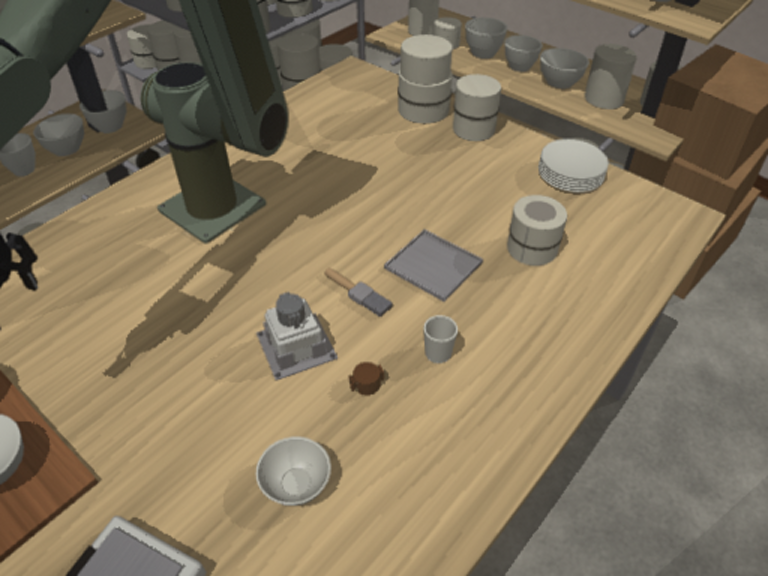

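View pics/top0.png

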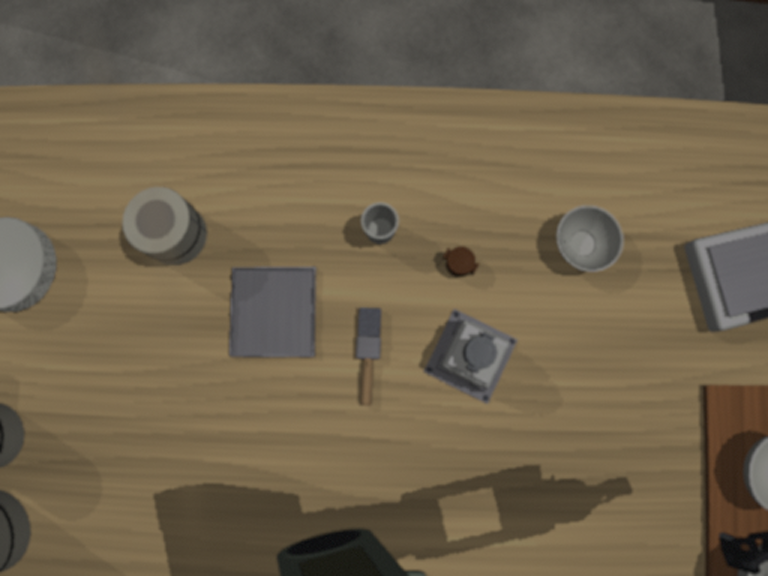

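The scene view shows the capped jar at about (290,335) in the enlarged picture, the brown look-alike cap at (367,378), the beaker at (440,338), the brush at (360,290) and the tray at (433,264). In the top view the jar is at (472,352) and the tray at (273,312). Next I'll zoom in on the jar.

```bash
cat > h.py <<'E'
import numpy as np, cv2
from plant import optics
P={n:optics.camera_params(n) for n in("scene","top")}
def ray(n,u,v):
    p=P[n];K=p["mtx"]; x=(u-K[0,2])/K[0,0]; y=(v-K[1,2])/K[1,1]
    q=cv2.undistortPoints(np.array([[[u,v]]],float),K,np.array([p["k1"],0,0,0.]))[0,0]
    R=p["R"]; return -R.T@p["t"], R.T@np.array([q[0],q[1],1.])
def on_plane(n,u,v,z):
    c,d=ray(n,u,v); return c+d*(z-c[2])/d[2]
def tri(u1,u2):
    c1,d1=ray("scene",*u1);c2,d2=ray("top",*u2)
    A=np.stack([d1,-d2],1);s=np.linalg.lstsq(A,c2-c1,rcond=None)[0]
    a=c1+d1*s[0];b=c2+d2*s[1];return (a+b)/2,np.linalg.norm(a-b)
def proj(n,X):
    p=P[n];r,_=cv2.Rodrigues(p["R"]);return cv2.projectPoints(np.array([X],float),r,p["t"],p["mtx"],np.array([p["k1"],0,0,0.]))[0][0,0]
def cloud(n,d):
    p=P[n];h,w=d.shape;uv=np.stack(np.meshgrid(np.arange(w),np.arange(h)),-1).reshape(-1,1,2).astype(float)
    q=cv2.undistortPoints(uv,p["mtx"],np.array([p["k1"],0,0,0.]))[:,0]
    X=np.c_[q,np.ones(len(q))]*d.reshape(-1,1)
    return ((X-p["t"])@p["R"]).reshape(h,w,3)
E
python3 - <<'E'
from h import *
a=[]
for n,(x0,y0) in (("scene",(163,180)),("top",(274,196))):
    im=np.load(f"f0_{n}.npz")["im"]; c=im[y0:y0+76,x0:x0+76]
    c=cv2.resize(c,None,fx=5,fy=5,interpolation=cv2.INTER_NEAREST); c=np.clip(c*1.6,0,255).astype(np.uint8)
    for k in range(0,76,10):
        cv2.putText(c,str(x0+k),(k*5,10),0,.35,(255,0,0)); cv2.putText(c,str(y0+k),(0,k*5+8),0,.35,(255,0,0))
    a.append(c)
cv2.imwrite("pics/zoom.png",cv2.cvtColor(np.hstack(a),cv2.COLOR_RGB2BGR))
for n in("scene","top"):
    f=np.load(f"f0_{n}.npz");X=cloud(n,f["d"]);im=f["im"].astype(int)
    m=(abs(X[...,2]-124.5)<8)&(abs(X[...,0]-500)<200)&(abs(X[...,1]+150)<300)
    m&=(im.max(-1)-im.min(-1)<30)&(f["d"]>0)
    k,l,st,c=cv2.connectedComponentsWithStats(m.astype(np.uint8))
    for i in range(1,k):
        if st[i,4]>20: print(n,st[i],c[i],X[l==i].mean(0),np.ptp(X[l==i],axis=0))
    b=(abs(X[...,2])<4)&(f["d"]>0)
    print("bench z",np.median(X[...,2][b]))
E
```

```text
scene [184 195  19  18 244] [192.73770492 203.09836066] [ 469.40078865 -168.35084286  123.88603019] [61.07167488 47.61100637 12.54122914]
bench z -0.33931840028026083
top [310 222  22  27 406] [320.30295567 234.77339901] [ 463.91255994 -165.15889832  123.20747648] [61.37041456 50.34839946 12.38870298]
bench z -0.392228828001238
```

View pics/zoom.png

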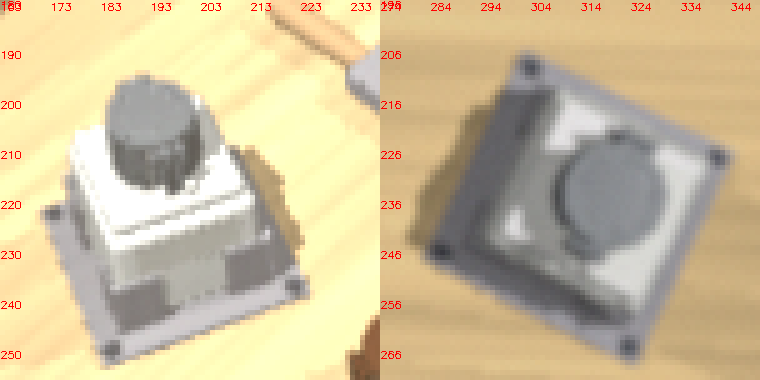

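The zoom shows the cap's disc at top-view (320,234), with the tabs near (321,222) and (313,247). The four plate bolts are at about (303,209), (341,227), (286,246) and (323,265). I'll measure these precisely.

```bash
python3 - <<'E'
from h import *
f=np.load("f0_top.npz");im=f["im"];X=cloud("top",f["d"])
# bolts -> plate
g=cv2.cvtColor(im,cv2.COLOR_RGB2GRAY).astype(float)
B=[]
for u,v in((303,209),(341,227),(323,265),(286,246)):
    w=g[v-3:v+4,u-3:u+4]; w=np.clip(np.percentile(w,60)-w,0,None); yy,xx=np.mgrid[v-3:v+4,u-3:u+4]
    B.append(on_plane("top",(w*xx).sum()/w.sum(),(w*yy).sum()/w.sum(),5))
B=np.array(B);c=B.mean(0);print("plate c",c,"sides",[np.linalg.norm(B[i]-B[i-1]).round(1) for i in range(4)])
print("bolt edge ang",[np.degrees(np.arctan2(*(B[i]-B[i-1])[1::-1])).round(1) for i in range(4)])
# scene bolts
f2=np.load("f0_scene.npz");g2=cv2.cvtColor(f2["im"],cv2.COLOR_RGB2GRAY).astype(float)
S=[]
for u,v in((173,221),(185,249),(221,237)):
    w=g2[v-2:v+3,u-2:u+3]; w=np.clip(np.percentile(w,60)-w,0,None); yy,xx=np.mgrid[v-2:v+3,u-2:u+3]
    S.append(on_plane("scene",(w*xx).sum()/w.sum(),(w*yy).sum()/w.sum(),5))
S=np.array(S);print("scene plate c",(S[0]+S[2])/2,[np.degrees(np.arctan2(*(S[i+1]-S[i])[1::-1])).round(1) for i in range(2)])
# cap mask by depth (>z 95) in top
Z=X[...,2];m=(Z>100)&(Z<135)&(abs(X[...,0]-465)<60)&(abs(X[...,1]+165)<60)
mt=m&(Z>121); p=X[m]
print("tabs+cap",m.sum(),p.mean(0)); C=np.cov(p[:,:2].T);w,v=np.linalg.eigh(C);print(w,np.degrees(np.arctan2(v[1,1],v[0,1])))
for a in range(216,256):
    pass
cnt=max(cv2.findContours(mt.astype(np.uint8),0,cv2.CHAIN_APPROX_NONE)[0],key=len)
e=cv2.minEnclosingCircle(cnt);M=cv2.moments(mt.astype(np.uint8),True);u,vv=M["m10"]/M["m00"],M["m01"]/M["m00"]
print("top disc",mt.sum(),e,u,vv,on_plane("top",u,vv,124.5), "diam",2*np.sqrt(mt.sum()/np.pi)/406*(1077-124.5)*1.0)
f2Z=cloud("scene",f2["d"]);z=f2Z[...,2];m2=(z>121)&(z<130)&(abs(f2Z[...,0]-465)<60)&(abs(f2Z[...,1]+165)<60)
print("scene disc",m2.sum(),f2Z[m2].mean(0))
# rows
for r in range(218,252): print(r,"".join("#" if mt[r,k] else "+" if m[r,k] else "." for k in range(300,345)))
# tray
mt=(Z>0)
hsv=cv2.cvtColor(im,cv2.COLOR_RGB2HSV)
sm=((hsv[...,1]<60)&(X[...,0]>350)&(X[...,1]>-20)&(X[...,1]<250)&(Z<25)).astype(np.uint8)
sm=cv2.morphologyEx(sm,cv2.MORPH_OPEN,np.ones((3,3)))
for cn in cv2.findContours(sm,0,cv2.CHAIN_APPROX_NONE)[0]:
    if cv2.contourArea(cn)>800:
        r=cv2.minAreaRect(cn);Q=np.array([on_plane("top",*q,12) for q in cv2.boxPoints(r)]);print("tray",r,Q.round(1).tolist(),Q.mean(0))
E
```

```text
plate c [ 465.12416404 -165.648627      5.        ] sides [np.float64(106.8), np.float64(109.5), np.float64(109.6), np.float64(108.6)]
bolt edge ang [np.float64(-24.7), np.float64(-114.4), np.float64(154.8), np.float64(64.1)]
scene plate c [ 466.43878174 -166.35984109    5.        ] [np.float64(-25.1), np.float64(64.1)]
tabs+cap 432 [ 463.63892885 -164.24213179  122.27305468]
[155.09657357 241.48163803] 150.87014598700523
top disc 348 ((320.9934387207031, 233.52183532714844), 11.652334213256836) 320.64942528735634 234.60344827586206 [ 464.2325984  -165.75877042  124.5       ] diam 49.383700725472096
scene disc 218 [ 466.67115046 -166.45959803  124.78619801]
218 .............................................
219 .............................................
220 .............................................
221 .............................................
222 .....................++#+....................
223 .....................++#++#..................
224 .....................+++++#+#................
225 ................#+#####+##++##...............
226 ..............#############+++
[... 981 characters left out ...]
.++#++++..........................
247 ..............++#+#..........................
248 ................+++..........................
249 .............................................
250 .............................................
251 .............................................
tray ((183.5, 207.5), (59.0, 53.0), 90.0) [[609.6, 256.3, 12.0], [613.3, 113.1, 12.0], [456.4, 106.1, 12.0], [452.0, 246.0, 12.0]] [532.82414822 180.38390798  12.        ]
tray ((235.98257446289062, 27.679040908813477), (54.905033111572266, 56.77621078491211), 1.4688007831573486) [[969.3, 137.3, 12.0], [1155.4, 143.6, 12.0], [1153.7, -19.3, 12.0], [968.3, -19.3, 12.0]] [1061.68499474   60.58634253   12.        ]
```

The plate's axes come out at -25° in both views. The tabs lie along that axis, and the jar axis is at about (465.8, -166). Next I'll cross-check the tray and neighbours, and check J6 range over the whole turn.

```bash
cat >> h.py <<'E'
def Rdown(deg):
    a=np.radians(deg);y=np.array([np.cos(a),np.sin(a),0]);z=np.array([0,0,-1.]);return np.stack([np.cross(y,z),y,z],1)
E
python3 - <<'E'
from h import *
from plant import ctrl,sensors
for nm,X in(("tray",(533,180,3)),("jar",(466,-166,124.5))): print(nm,[proj(n,X).round(1) for n in("scene","top")])
for nm,uv,z in(("beaker",(253.5,148),75),("mould",(106.7,147),110),("brown",(307,174),40)): print(nm,on_plane("top",*uv,z))
# tray in scene: contour corners
f=np.load("f0_scene.npz");X=cloud("scene",f["d"]);hsv=cv2.cvtColor(f["im"],cv2.COLOR_RGB2HSV)
sm=((hsv[...,1]<60)&(abs(X[...,0]-533)<110)&(abs(X[...,1]-180)<105)&(X[...,2]<25)).astype(np.uint8)
sm=cv2.morphologyEx(sm,cv2.MORPH_OPEN,np.ones((3,3)));k,l,st,c=cv2.connectedComponentsWithStats(sm)
i=1+st[1:,4].argmax();p=X[l==i];print("tray scene",st[i],c[i],p.mean(0),p.min(0),p.max(0))
for a in (-25,155,-205):
    for d in (0,80,90):
        q=ctrl.solve_ik([466,-166,122],Rdown(a+d)); print(a,d,None if q is None else np.round(q,2))
for a in (0,45,60,90): 
    q=ctrl.solve_ik([533,180,40],Rdown(a));print("tray",a,None if q is None else np.round(q,2))
E
```

```text
tray [array([287.3, 176.7]), array([184.1, 207.5])]
jar [array([192.5, 201.8]), array([320.8, 233.8])]
beaker [682.02258555  -1.85883193  75.        ]
mould [666.99533999 364.53857441 110.        ]
brown [ 625.40832335 -142.69522125   40.        ]
tray scene [ 256  153   66   47 1683] [288.69815805 176.0154486 ] [534.62554791 185.20928181   4.19950663] [452.68729637 107.53271829  -2.91135669] [617.74446621 265.15100405  17.17098422]
-25 0 [-0.52  0.16  1.84 -0.    1.14 -0.08]
-25 80 [-0.52  0.16  1.84 -0.    1.14 -1.48]
-25 90 [-0.52  0.16  1.84 -0.    1.14 -1.65]
155 0 None
155 80 [-0.52  0.16  1.84 -0.    1.14  1.66]
155 90 [-0.52  0.16  1.84 -0.    1.14  1.49]
-205 0 None
-205 80 [-0.52  0.16  1.84 -0.    1.14  1.66]
-205 90 [-0.52  0.16  1.84 -0.    1.14  1.49]
tray 0 [ 0.17  0.41  1.72 -0.    1.01  0.17]
tray 45 [ 0.17  0.41  1.72 -0.    1.01 -0.61]
tray 60 [ 0.17  0.41  1.72 -0.    1.01 -0.88]
tray 90 [ 0.17  0.41  1.72 -0.    1.01 -1.4 ]
```

```bash
cat >> h.py <<'E'
from plant import ctrl,sensors
def st(lbl=""):
    s=sensors.read_state();a=np.degrees(np.arctan2(s["eef_rot"][1,1],s["eef_rot"][0,1]))
    print(lbl,"t%.2f"%s["t"],"p",s["eef_pos"].round(2),"yaw%.2f"%a,"w%.2f"%s["grip_width"],"F",s["force"].round(2),"M",s["wrist_torque"].round(3),"tilt",s["eef_rot"][:2,2].round(4));return s
E
python3 - <<'E'
from h import *
ctrl.move_ptp([466,-166,230],Rdown(-25)); st("above")
ctrl.gripper_to(76,20); st("g"); print(ctrl.tcp_to_tips)
s=st();q=np.array(s["q"]);q[5]-=np.radians(2);ctrl.set_joints(q);st("rot2")
ctrl.hold(.1);st()
ctrl.move_l([466,-166,200],Rdown(-25),150);st("back");ctrl.hold(.2);st()
im,d=optics.grab_frame("scene")
cv2.imwrite("pics/s1.png",cv2.cvtColor(cv2.resize(im[120:270,110:310],None,fx=4,fy=4,interpolation=cv2.INTER_CUBIC),cv2.COLOR_RGB2BGR))
E
```

```text
above t1.71 p [ 465.94 -166.9   230.07] yaw-25.07 w85.50 F [-0.3  -1.02 -0.07] M [ 0.011 -0.032  0.028] tilt [ 0.0001 -0.0005]
g t1.98 p [ 465.87 -166.72  229.96] yaw-25.08 w76.13 F [ 0.03  0.08 -0.67] M [-0.031 -0.039 -0.052] tilt [-0.0001 -0.    ]
25.0
 t1.98 p [ 465.87 -166.72  229.96] yaw-25.08 w76.13 F [ 0.03  0.08 -0.67] M [-0.031 -0.039 -0.052] tilt [-0.0001 -0.    ]
rot2 t2.23 p [ 465.81 -166.96  229.95] yaw-23.15 w76.13 F [-0.75  0.29 -0.63] M [-0.022 -0.019  0.043] tilt [-0.0001 -0.    ]
 t2.33 p [ 465.83 -166.81  229.97] yaw-23.12 w75.92 F [0.25 0.24 0.15] M [-0.    -0.031 -0.042] tilt [-0.0001 -0.    ]
back t2.67 p [ 465.3  -165.56  199.2 ] yaw-24.98 w75.80 F [ 0.73 -0.17  0.02] M [-0.059  0.031  0.052] tilt [-0.0022  0.0012]
 t2.88 p [ 466.71 -166.38  201.12] yaw-24.99 w76.20 F [ 0.74  0.24 -0.21] M [0.046 0.019 0.062] tilt [ 0.0018 -0.001 ]
```

View pics/s1.png

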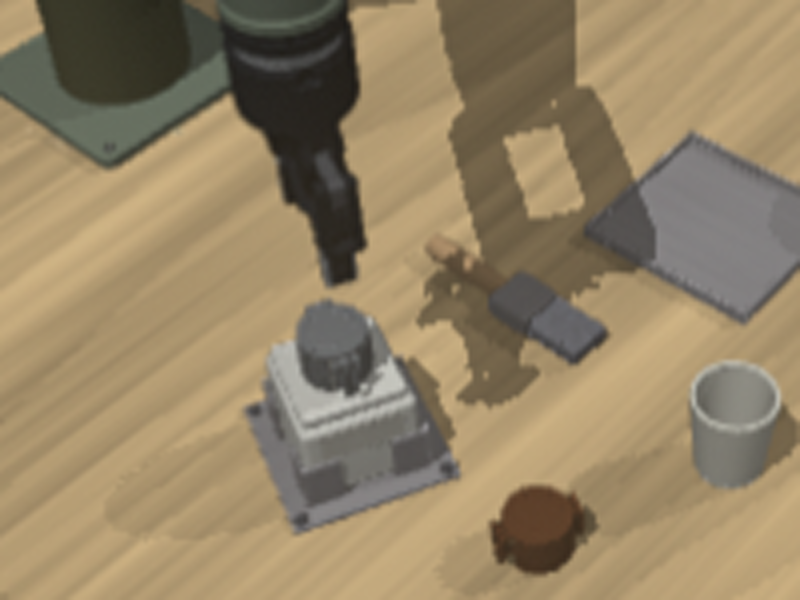

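The gripper sits centred above the grey cap with its jaws along the tab axis. The torque readings are noisy by about ±0.05 N m, so I'll average them. Now I descend with a force guard and close in steps.

```bash
cat >> h.py <<'E'
def avg(n=6,dt=.02):
    F=[];M=[]
    for i in range(n):
        ctrl.hold(dt);s=sensors.read_state();F.append(s["force"]);M.append(s["wrist_torque"])
    return np.mean(F,0),np.mean(M,0),s
E
python3 - <<'E'
from h import *
F0,M0,s=avg(10);print("base",F0.round(2),M0.round(3)); np.savez("base.npz",F0=F0,M0=M0)
print("contact",ctrl.move_l([465.8,-166,122.5],Rdown(-25),80,threshold=5)); ctrl.hold(.3)
F,M,s=avg();st("down");print((F-F0).round(2),(M-M0).round(3))
yv=Rdown(-25)[:,1]
for w in(66,63,61,59,57):
    ctrl.gripper_to(w,20);F,M,s=avg();d=F-F0
    print(w,"w%.2f"%s["grip_width"],"F along jaw %.2f, across %.2f, z %.2f"%(d@yv,d@Rdown(-25)[:,0],d[2]),"M",(M-M0).round(3),s["t"])
    if np.linalg.norm(d)>8: print("STOP");break
E
```

```text
base [-0.04  0.08 -0.13] [0.005 0.013 0.01 ]
contact False
down t4.61 p [ 465.9  -166.05  122.71] yaw-25.00 w76.25 F [ 0.1   0.5  -0.43] M [0.007 0.037 0.046] tilt [ 0.0003 -0.0002]
[-0.04  0.2  -0.03] [0.01  0.006 0.016]
66 w66.16 F along jaw -0.21, across -0.28, z 0.09 M [-0.02  -0.003 -0.03 ] 4.975
63 w63.06 F along jaw 0.07, across 0.57, z 0.36 M [-0.006 -0.019 -0.016] 5.2917
61 w61.19 F along jaw -0.07, across -0.03, z -0.21 M [ 0.013 -0.023 -0.034] 5.6083
59 w59.14 F along jaw -0.25, across -0.14, z -0.29 M [ 0.017  0.002 -0.003] 5.925
57 w57.16 F along jaw 0.19, across -0.62, z 0.02 M [-0.02  -0.048 -0.011] 6.2417
```

```bash
python3 - <<'E'
from h import *
b=np.load("base.npz");F0,M0=b["F0"],b["M0"];R=Rdown(-25)
for w in(55,53,50):
    ctrl.gripper_to(w,20);F,M,s=avg();d=F-F0
    print(w,"w%.2f"%s["grip_width"],"jaw %.2f across %.2f z %.2f"%(d@R[:,1],d@R[:,0],d[2]),"M",(M-M0).round(3),s["t"])
st()
im,d=optics.grab_frame("scene");im2,_=optics.grab_frame("top")
a=cv2.resize(im[165:240,155:230],(400,400),interpolation=cv2.INTER_CUBIC);c=cv2.resize(im2[196:271,284:359],(400,400),interpolation=cv2.INTER_CUBIC)
cv2.imwrite("pics/s2.png",cv2.cvtColor(np.clip(np.hstack([a,c])*1.5,0,255).astype(np.uint8),cv2.COLOR_RGB2BGR))
E
```

```text
55 w54.97 jaw 0.59 across 0.13 z 0.22 M [-0.009 -0.004 -0.017] 6.5583
53 w53.36 jaw -0.01 across -0.10 z 0.02 M [ 0.014 -0.014 -0.014] 6.875
50 w50.09 jaw -0.14 across 0.00 z -0.14 M [-0.01  -0.018  0.004] 7.1917
 t7.19 p [ 465.78 -165.99  122.49] yaw-25.00 w50.09 F [-0.61  0.05 -0.14] M [ 0.033 -0.027  0.013] tilt [-0.  0.]
```

View pics/s2.png

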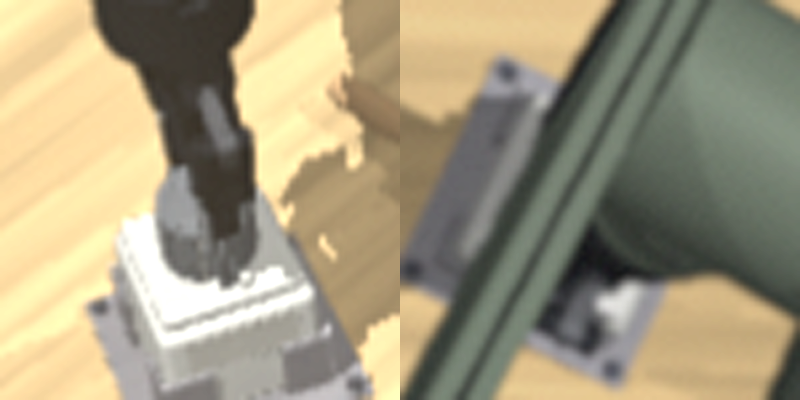

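The left panel shows a finger down beside the cap, over its front tab. In the right panel the arm covers the cap. The reading has gone below 52 mm with no stall, so I'll close further at 20 N to see where the fingers actually stop.

```bash
python3 - <<'E'
from h import *
b=np.load("base.npz");F0,M0=b["F0"],b["M0"];R=Rdown(-25)
for w in(49,48,46,44):
    ctrl.gripper_to(w,20);F,M,s=avg();d=F-F0
    print(w,"w%.2f"%s["grip_width"],"jaw %.2f across %.2f z %.2f"%(d@R[:,1],d@R[:,0],d[2]),"M",(M-M0).round(3),s["t"])
    if s["grip_width"]>w+.7: print("stalled");break
im,d=optics.grab_frame("scene")
cv2.imwrite("pics/s3.png",cv2.cvtColor(np.clip(cv2.resize(im[165:240,150:250],(800,600),interpolation=cv2.INTER_NEAREST)*1.8,0,255).astype(np.uint8),cv2.COLOR_RGB2BGR))
E
```

```text
49 w49.33 jaw 0.37 across -0.22 z -0.33 M [-0.007 -0.044 -0.01 ] 7.6083
48 w48.07 jaw 0.05 across -0.02 z 0.35 M [-0.015  0.014 -0.006] 7.925
46 w45.93 jaw 0.41 across -0.00 z 0.10 M [-0.002  0.006 -0.01 ] 8.2417
44 w44.10 jaw -0.02 across -0.18 z 0.27 M [-0.025 -0.022 -0.008] 8.5583
```

View pics/s3.png

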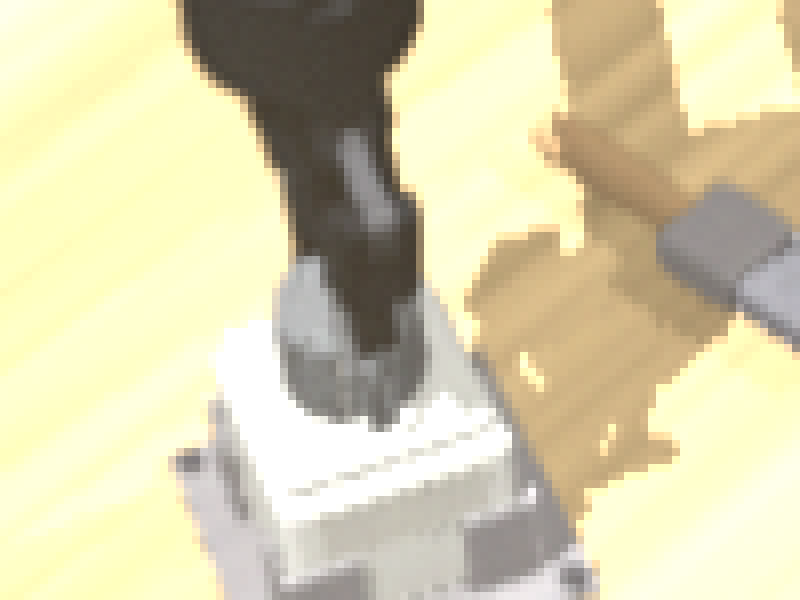

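The finger appears to end well up on the cap, or above it, rather than beside the tab. I'll measure the tip height from the depth image.

```bash
python3 - <<'E'
from h import *
im,d=optics.grab_frame("scene");np.savez("f3.npz",im=im,d=d);X=cloud("scene",d)
R=Rdown(-25);c=np.array([465.8,-166,0])
for r in range(192,220):
    print(r," ".join("%4d/%3d/%3d"%(X[r,k,2],(X[r,k]-c)@R[:,1],im[r,k].mean()) for k in range(185,206,2)))
E
```

```text
192    2/-160/127  195/ 26/ 39  194/ 27/ 40  215/ 49/ 46  228/ 63/ 47  226/ 64/ 63  227/ 67/ 79  222/ 64/ 61  222/ 66/ 39    2/-136/154    1/-134/158
193    0/-157/137  139/-23/ 39  192/ 29/ 41  191/ 30/ 43  226/ 65/ 47  224/ 66/ 53  224/ 68/ 67  222/ 68/ 51  216/ 64/ 34   -1/-136/155    0/-132/155
194   -1/-156/147  137/-21/ 41  189/ 29/ 40  186/ 29/ 40  223/ 66/ 43  221/ 66/ 42  217/ 64/ 53  217/ 66/ 43  213/ 64/ 33    0/-130/151    0/-127/155
195    2/-147/151  135/-20/ 48  131/-21/ 37  185/ 31/ 41  221/ 67/ 39  217/ 65/ 37  211/ 61/ 45  212/ 65/ 42  209/ 64/ 33    2/-123/151    0/-123/155
196    0/-145/151  130/-20/ 51  128/-20/ 47  180/ 30/ 40  215/ 65/ 37  212/ 63/ 36  207/ 61/ 42  204/ 60/ 39  200/ 59/ 34    3/-118/150   -2/-122/156
197    2/-139/150  125/-21/ 75  123/-21/ 87  179/ 32/ 41  210/ 63/ 38  206/ 62/ 34  202/ 60/ 39  201/ 61/ 36  198/ 60/ 33    0/-118/151   -3/-118/156
198    0/-137/138  124/-19/ 98  127/-14/104  174/ 31/ 43  208/ 65/ 38  204/ 62/ 34  199/ 60/ 35  194/ 57/ 35  192/ 58/ 34    0/-114/150    5/-106/159
199  125/-17/121  123/-17/ 98  124/-13/105  174/ 3
[... 2339 characters left out ...]
/ 14/ 72   96/ 19/ 68   84/ 10/ 80  103/ 29/ 73  104/ 32/ 59   98/ 29/ 73   87/ 23/111   87/ 25/125   83/ 23/190
216   86/  7/174   85/  9/153   89/ 14/ 80   91/ 18/ 70   85/ 15/ 80  101/ 31/ 80   95/ 28/ 59   92/ 28/ 84   92/ 30/166   85/ 27/165   89/ 33/194
217   86/ 10/174   82/  9/175   84/ 13/137   87/ 17/ 98   87/ 20/ 99   87/ 23/135   91/ 28/ 61   91/ 30/ 91   92/ 33/146   84/ 29/184   85/ 32/194
218   84/ 12/175   84/ 14/176   87/ 19/169   85/ 20/156   86/ 23/156   87/ 26/177   93/ 33/ 78   88/ 31/145   86/ 32/127   85/ 33/188   83/ 34/188
219   88/ 19/175   86/ 19/175   85/ 21/175   85/ 23/175   86/ 26/175   90/ 32/181   89/ 34/149   86/ 33/183   87/ 36/166   86/ 37/178   80/ 35/148
```

Depth puts the fingertip at about z 132 (jaw distance 33–36 mm), and the tab is still untouched at 31 mm and z 92–122. So the fingers are above the cap, and the tips are about 35 mm higher than the nominal TCP offset implies. I'll lift and measure where the tips really are relative to the reported TCP.

```bash
python3 - <<'E'
from h import *
R=Rdown(-25)
ctrl.move_l([465.8,-166,222.5],R,200); ctrl.gripper_to(64,20);ctrl.hold(.1);st()
for n,sl in(("scene",None),("top",None)):
    im,d=optics.grab_frame(n);np.savez(f"f4_{n}.npz",im=im,d=d)
    X=cloud(n,d);D=(X-np.array([465.8,-166,0]));j=D@R[:,1];a=D@R[:,0];z=X[...,2]
    m=(abs(a)<45)&(abs(j)<65)&(z>150)&(z<330)&(d>0)
    for lo in range(150,330,10):
        q=m&(z>=lo)&(z<lo+10)
        if q.sum()>2: print(n,lo,q.sum(),"jaw %.0f..%.0f"%tuple(np.percentile(j[q],[3,97])),"across %.0f..%.0f"%tuple(np.percentile(a[q],[3,97])))
im=np.load("f4_scene.npz")["im"]
cv2.imwrite("pics/s4.png",cv2.cvtColor(np.clip(cv2.resize(im[130:250,130:290],(800,600),interpolation=cv2.INTER_CUBIC)*1.8,0,255).astype(np.uint8),cv2.COLOR_RGB2BGR))
for z in(197.5,207,216.5,235): print(z,[((proj("scene",np.array([465.8,-166,z])+R[:,1]*s)-[130,130])*5).round() for s in(39,-39)])
E
```

```text
t9.74 p [ 465.55 -165.87  221.89] yaw-25.00 w64.26 F [ 0.53 -0.61  0.54] M [-0.035  0.011 -0.073] tilt [-0.001   0.0006]
scene 220 5 jaw -35..38 across -2..11
scene 230 23 jaw -35..45 across -9..12
scene 240 34 jaw -35..46 across -10..12
scene 250 31 jaw -35..47 across -10..9
scene 260 7 jaw -37..39 across -10..-7
scene 270 20 jaw -46..64 across -13..6
scene 280 57 jaw 28..64 across -12..13
scene 290 40 jaw -26..65 across -16..11
scene 300 40 jaw -15..65 across -16..17
scene 310 47 jaw -11..64 across -19..18
scene 320 56 jaw 10..62 across -19..20
top 270 10 jaw -46..-37 across -1..4
top 280 5 jaw -48..-42 across 0..5
top 310 10 jaw -56..-49 across -10..8
top 320 23 jaw -64..-44 across -9..10
197.5 [array([321., 314.]), array([273., 217.])]
207 [array([319., 301.]), array([271., 204.])]
216.5 [array([317., 288.]), array([269., 191.])]
235 [array([313., 262.]), array([265., 165.])]
```

View pics/s4.png

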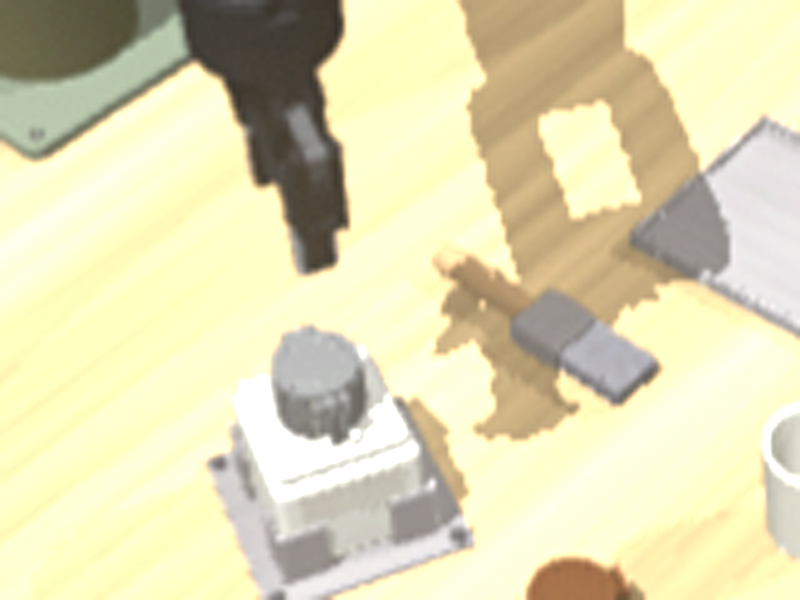

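The tips show at about (315,270) in this crop, roughly z 228 against the reported TCP of 222. I'll pin that down by casting the tip-edge ray onto the finger's outer-face plane, at two heights.

```bash
cat >> h.py <<'E'
def tipz(im,d,c,yaw,verbose=True):
    """z of visible finger's lower edge (scene view): ray through the lower edge of the dark mask onto planes jaw=w/2.."""
    R=Rdown(yaw);X=cloud("scene",d);D=X-np.array([c[0],c[1],0]);j=D@R[:,1];a=D@R[:,0]
    m=(im.max(-1)<58)&(d>0)&(j>20)&(j<60)&(abs(a)<16)&(X[...,2]>88)
    k,l,s,_=cv2.connectedComponentsWithStats(m.astype(np.uint8));i=1+s[1:,4].argmax();m=l==i
    cols=np.where(m.any(0))[0];low=[(u,np.where(m[:,u])[0].max()) for u in cols]
    v=np.percentile([b for _,b in low],80);u=np.median([a for a,b in low if b>=v-1])
    out=[]
    for p in(32,39,45):
        C,q=ray("scene",u,v+.5);n=R[:,1];t=((np.array([c[0],c[1],0])+n*p-C)@n)/(q@n);out.append((C+t*q)[2])
    near=m&(np.arange(m.shape[0])[:,None]>=v-3);print("tip px",u,v,"z on planes 32/39/45",np.round(out,1),"depth z min",np.percentile(X[...,2][m],3).round(1),"jaw near",np.median(j[near]).round(1));return out
E
python3 - <<'E'
from h import *
f=np.load("f4_scene.npz");tipz(f["im"],f["d"],(465.8,-166),-25)
f=np.load("f3.npz");tipz(f["im"],f["d"],(465.8,-166),-25)
R=Rdown(-25);c=(465.8,-166)
ctrl.gripper_to(74,20)
print(ctrl.move_l([*c,118],R,150,threshold=5));ctrl.hold(.3);st()
im,d=optics.grab_frame("scene");np.savez("f5.npz",im=im,d=d);tipz(im,d,c,-25)
cv2.imwrite("pics/s5.png",cv2.cvtColor(np.clip(cv2.resize(im[165:240,150:250],(800,600),interpolation=cv2.INTER_NEAREST)*1.8,0,255).astype(np.uint8),cv2.COLOR_RGB2BGR))
E
```

```text
tip px 186.0 165.6 z on planes 32/39/45 [287.4 293.9 299.5] depth z min 292.7 jaw near 38.3
tip px 196.5 207.4 z on planes 32/39/45 [131.8 139.8 146.7] depth z min 141.3 jaw near 34.5
False
 t11.26 p [ 466.36 -166.29  118.84] yaw-25.00 w74.17 F [-0.14  0.86 -0.65] M [0.049 0.003 0.028] tilt [ 0.0015 -0.0009]
tip px 191.0 195.0 z on planes 32/39/45 [184.3 191.8 198.2] depth z min 192.2 jaw near 41.4
```

View pics/s5.png

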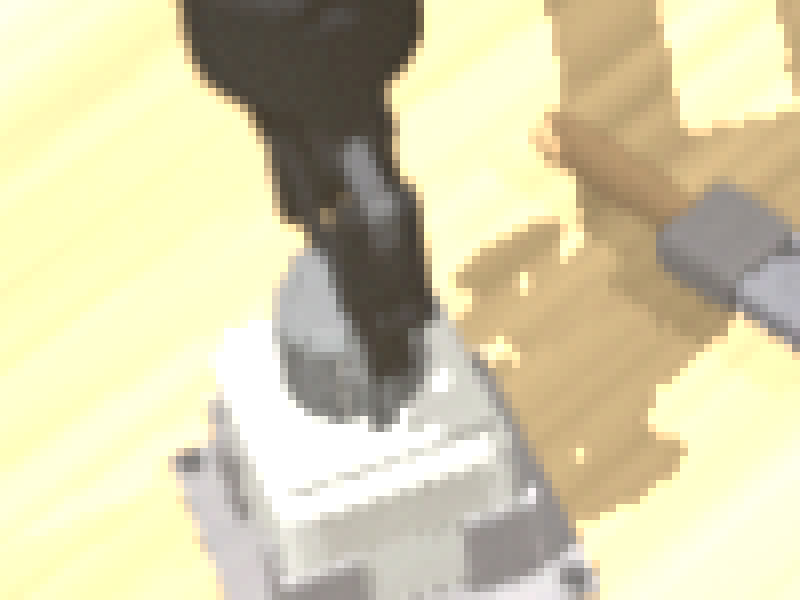

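In this crop the fingertip ends at about (390,378), which is px (198.5,212). I'll turn those hand-read tip edges into heights.

```bash
python3 - <<'E'
from h import *
R=Rdown(-25);c=np.array([465.8,-166,0]);n=R[:,1]
for nm,f,(u,v),tcp,w in(("f3","f3.npz",(197,209),122.5,44),("f4","f4_scene.npz",(193.6,184),222.5,64),("f5","f5.npz",(198.5,212.3),118,74)):
    C,q=ray("scene",u,v)
    for p in(w/2,w/2+7,w/2+14): 
        z=(C+q*(((c+n*p-C)@n)/(q@n)))[2];print(nm,"jaw",p,"z",z.round(1),"tip-TCP",(z-tcp).round(1))
    g=np.load(f);X=cloud("scene",g["d"]);u,v=int(u),int(v)
    for r in range(v-6,v+2): print(r,[(int(X[r,k,2]),int((X[r,k]-c)@n),int(g["im"][r,k].mean())) for k in range(u-3,u+4)])
E
```

```text
f3 jaw 22.0 z 115.5 tip-TCP -7.0
f3 jaw 29.0 z 123.5 tip-TCP 1.0
f3 jaw 36.0 z 131.6 tip-TCP 9.1
203 [(179, 55, 36), (174, 51, 35), (172, 51, 37), (156, 38, 35), (152, 35, 37), (142, 27, 57), (127, 15, 62)]
204 [(151, 33, 40), (150, 33, 38), (153, 38, 37), (150, 35, 35), (148, 34, 37), (140, 29, 56), (125, 17, 68)]
205 [(152, 37, 43), (146, 33, 38), (148, 36, 38), (146, 35, 36), (144, 35, 38), (146, 38, 53), (124, 20, 69)]
206 [(144, 34, 45), (143, 33, 38), (145, 36, 38), (140, 33, 37), (139, 33, 36), (139, 35, 47), (130, 28, 66)]
207 [(140, 33, 50), (141, 36, 38), (134, 30, 37), (139, 36, 37), (134, 33, 36), (134, 34, 46), (120, 22, 61)]
208 [(134, 31, 60), (138, 36, 40), (135, 34, 39), (133, 34, 46), (127, 30, 47), (116, 22, 59), (112, 19, 61)]
209 [(127, 29, 68), (125, 28, 53), (120, 25, 58), (121, 27, 61), (121, 28, 62), (119, 27, 66), (110, 20, 60)]
210 [(120, 26, 77), (121, 28, 87), (120, 28, 87), (122, 31, 69), (120, 30, 62), (120, 31, 63), (105, 20, 58)]
f4 jaw 32.0 z 221.5 tip-TCP -1.0
f4 jaw 39.0 z 228.6 tip-TCP 6.1
f4 jaw 46.0 z 235.8 tip-TCP 13.3
178 [(253, 40, 53), (258,
[... 1143 characters left out ...]
52, 50, 35), (151, 49, 38), (143, 43, 63)]
208 [(147, 44, 60), (152, 49, 41), (151, 50, 37), (151, 50, 37), (150, 51, 36), (147, 49, 38), (140, 44, 55)]
209 [(142, 43, 67), (150, 51, 44), (151, 52, 38), (147, 50, 37), (141, 47, 36), (145, 51, 36), (141, 49, 51)]
210 [(140, 44, 73), (144, 49, 44), (146, 52, 37), (140, 47, 36), (141, 50, 38), (142, 52, 37), (138, 49, 46)]
211 [(135, 44, 81), (142, 50, 50), (140, 50, 37), (141, 52, 40), (137, 50, 41), (128, 43, 44), (97, 17, 55)]
212 [(130, 42, 84), (136, 49, 59), (128, 43, 48), (110, 29, 59), (113, 32, 56), (111, 31, 56), (96, 20, 59)]
213 [(110, 29, 76), (111, 31, 64), (981, 776, 58), (109, 31, 67), (107, 30, 62), (105, 30, 59), (91, 19, 62)]
```

The tip edge tracks the opening with about the stated swing, but it lies about 5–10 mm above the reported TCP, not 25 mm below it. It does so consistently at three heights and openings, and the fingers closing to 44 mm without stalling confirms it. I'll use the measured offset of about +5 mm at the inner tip and descend in guarded steps, aiming for tips at z 100.

```bash
python3 - <<'E'
from h import *
R=Rdown(-25);c=(465.8,-166);n=R[:,1];C0=np.array([*c,0])
ctrl.gripper_to(72,20)
print(ctrl.move_l([*c,96],R,60,threshold=4));ctrl.hold(.3);st()
im,d=optics.grab_frame("scene");np.savez("f6.npz",im=im,d=d);X=cloud("scene",d)
for r in range(208,228): print(r,[(int(X[r,k,2]),int((X[r,k]-C0)@n),int(im[r,k].mean())) for k in range(195,206)])
cv2.imwrite("pics/s6.png",cv2.cvtColor(np.clip(cv2.resize(im[165:240,150:250],(800,600),interpolation=cv2.INTER_NEAREST)*1.8,0,255).astype(np.uint8),cv2.COLOR_RGB2BGR))
E
```

```text
False
 t12.34 p [ 466.08 -166.15   96.35] yaw-25.00 w71.89 F [ 0.53 -0.24  0.74] M [0.087 0.05  0.054] tilt [ 0.0007 -0.0004]
208 [(171, 65, 38), (172, 67, 37), (163, 60, 37), (161, 60, 36), (160, 60, 36), (164, 64, 36), (158, 60, 36), (160, 63, 37), (164, 68, 35), (164, 68, 51), (88, 4, 113)]
209 [(169, 66, 38), (169, 68, 38), (163, 64, 37), (165, 66, 36), (159, 62, 42), (162, 66, 43), (163, 68, 41), (160, 66, 40), (161, 68, 35), (158, 67, 48), (82, 2, 111)]
210 [(162, 64, 40), (165, 67, 38), (164, 67, 39), (161, 66, 42), (162, 68, 45), (158, 65, 44), (158, 67, 41), (158, 68, 40), (159, 69, 42), (155, 68, 56), (85, 8, 100)]
211 [(161, 65, 47), (162, 68, 37), (159, 66, 38), (159, 67, 43), (158, 68, 42), (158, 68, 40), (154, 67, 38), (122, 39, 50), (84, 8, 84), (85, 11, 99), (88, 14, 109)]
212 [(130, 42, 60), (157, 67, 41), (154, 65, 37), (153, 65, 40), (133, 49, 37), (134, 51, 36), (130, 49, 38), (123, 44, 73), (85, 13, 109), (87, 16, 117), (85, 15, 117)]
213 [(131, 46, 76), (131, 48, 48), (131, 49, 37), (131, 50, 38), (128, 48, 38), (128, 50, 35), (127, 50, 39), (116, 41, 78), (86, 
[... 1710 characters left out ...]
147), (70, 40, 162)]
224 [(76, 37, 131), (73, 36, 163), (72, 36, 173), (72, 37, 174), (72, 38, 185), (74, 41, 177), (73, 41, 169), (71, 41, 167), (70, 41, 142), (71, 43, 140), (68, 42, 128)]
225 [(74, 38, 175), (75, 41, 185), (71, 38, 178), (72, 40, 170), (71, 41, 167), (70, 41, 144), (70, 42, 142), (70, 44, 128), (70, 44, 106), (64, 41, 114), (65, 43, 106)]
226 [(74, 42, 172), (70, 40, 166), (69, 40, 144), (69, 41, 142), (67, 41, 128), (70, 44, 111), (65, 41, 114), (61, 39, 106), (65, 44, 100), (61, 41, 103), (60, 42, 104)]
227 [(70, 42, 143), (68, 42, 127), (65, 40, 112), (67, 43, 114), (65, 43, 107), (64, 43, 104), (62, 42, 105), (58, 40, 104), (58, 41, 104), (56, 41, 105), (54, 41, 104)]
```

View pics/s6.png

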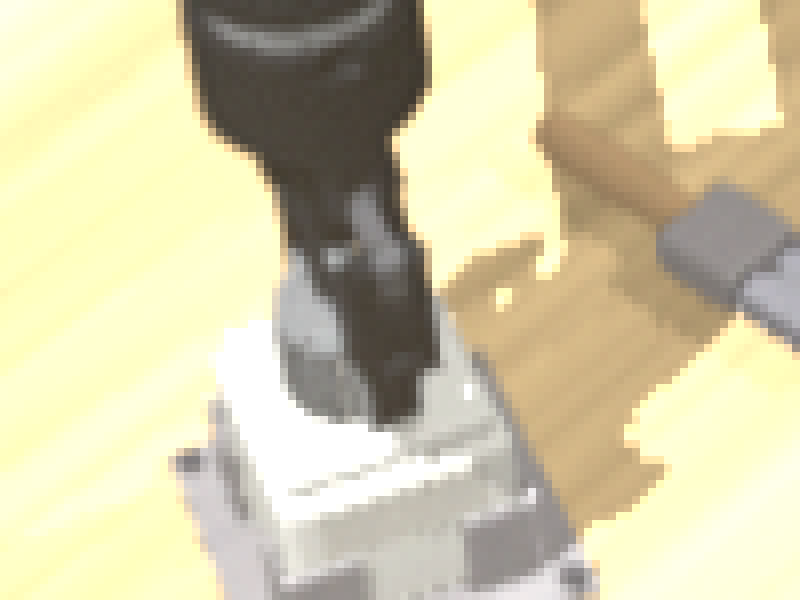

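The tip's lower edge is at px row about 217, giving z 105–112 with the TCP at 96 and the opening at 72 mm. The finger is now beside the tab and clear of the shoulder. I'll go 4 mm lower and close in steps.

```bash
python3 - <<'E'
from h import *
R=Rdown(-25);c=(465.8,-166);n=R[:,1];C0=np.array([*c,0])
b=np.load("base.npz");F0,M0=b["F0"],b["M0"]
print(ctrl.move_l([*c,92],R,40,threshold=4));ctrl.hold(.15)
for w in(66,63,61,59,57,55,53,50):
    ctrl.gripper_to(w,20);F,M,s=avg();d=F-F0
    print(w,"w%.2f"%s["grip_width"],"jaw %.2f across %.2f z %.2f"%(d@R[:,1],d@R[:,0],d[2]),"M",(M-M0).round(3),s["t"])
    if np.linalg.norm(d)>8 or s["grip_width"]>w+1: print("STOP");break
st()
im,d=optics.grab_frame("scene");np.savez("f7.npz",im=im,d=d);X=cloud("scene",d)
for r in range(212,222): print(r,[(int(X[r,k,2]),int((X[r,k]-C0)@n),int(im[r,k].mean())) for k in range(193,204)])
cv2.imwrite("pics/s7.png",cv2.cvtColor(np.clip(cv2.resize(im[165:240,150:250],(800,600),interpolation=cv2.INTER_NEAREST)*1.8,0,255).astype(np.uint8),cv2.COLOR_RGB2BGR))
E
```

```text
False
66 w66.14 jaw -0.29 across 0.07 z 0.21 M [ 0.    -0.016 -0.013] 13.125
63 w63.23 jaw -0.10 across -0.23 z 0.61 M [ 0.036  0.062 -0.039] 13.4417
61 w61.04 jaw -0.72 across -0.00 z 2.10 M [ 0.083  0.096 -0.03 ] 13.7583
59 w59.51 jaw -1.14 across 0.26 z 4.68 M [ 0.119  0.21  -0.002] 14.075
57 w57.05 jaw -2.21 across 0.11 z 6.97 M [ 0.144  0.263 -0.026] 14.3917
55 w55.45 jaw -2.60 across 0.10 z 8.90 M [ 0.216  0.366 -0.017] 14.7083
STOP
 t14.71 p [ 466.41 -166.3    93.07] yaw-25.00 w55.45 F [-2.72  0.84  7.75] M [ 0.21   0.368 -0.003] tilt [ 0.0012 -0.0006]
212 [(119, 30, 73), (120, 33, 64), (150, 59, 43), (150, 60, 36), (149, 61, 36), (124, 40, 37), (123, 41, 36), (122, 41, 37), (114, 36, 55), (94, 20, 65), (86, 14, 107)]
213 [(110, 27, 79), (120, 36, 80), (116, 34, 59), (123, 41, 40), (122, 41, 37), (117, 38, 36), (123, 44, 36), (117, 40, 37), (107, 33, 60), (86, 16, 83), (84, 15, 113)]
214 [(104, 24, 76), (113, 34, 83), (112, 33, 68), (118, 40, 44), (119, 42, 37), (118, 42, 37), (115, 41, 36), (116, 43, 36), (105, 34, 57), (89, 22, 98), (88, 23, 116)]
215 [(100, 25, 72), (111, 3
[... 449 characters left out ...]
, 31, 111), (85, 30, 115)]
218 [(84, 21, 154), (86, 24, 160), (88, 26, 140), (87, 27, 97), (89, 30, 72), (82, 25, 84), (85, 29, 94), (89, 33, 97), (87, 33, 98), (84, 31, 110), (84, 32, 120)]
219 [(86, 26, 175), (85, 26, 175), (86, 28, 170), (87, 30, 163), (89, 33, 116), (88, 33, 106), (86, 33, 115), (87, 35, 113), (86, 35, 112), (87, 37, 120), (81, 34, 147)]
220 [(89, 32, 175), (82, 28, 175), (88, 33, 176), (86, 33, 181), (86, 34, 171), (82, 32, 165), (86, 36, 167), (83, 35, 154), (83, 36, 131), (79, 34, 121), (82, 38, 135)]
221 [(83, 30, 176), (84, 32, 176), (85, 34, 182), (83, 34, 184), (83, 35, 178), (81, 35, 159), (84, 38, 148), (80, 36, 139), (78, 35, 123), (75, 34, 121), (78, 38, 132)]
```

View pics/s7.png

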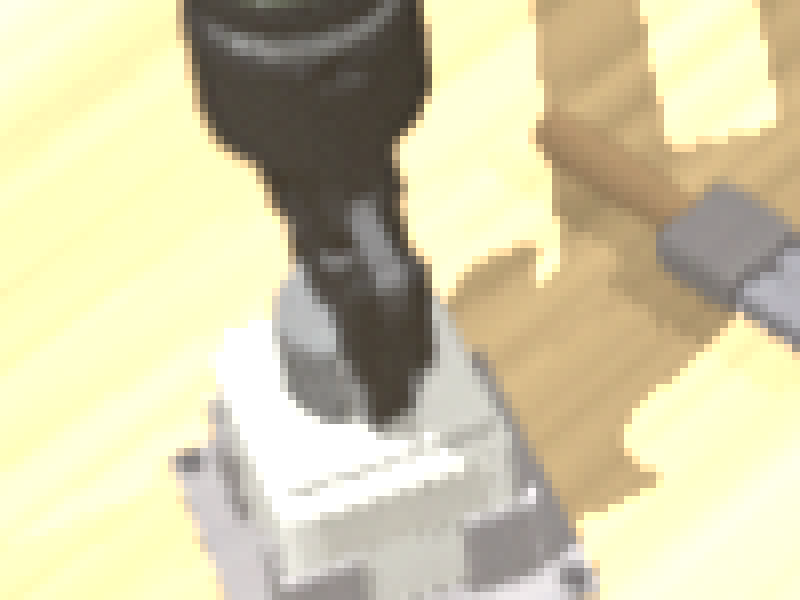

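The finger now overlaps the tab (outer tip edge near (390,425), z about 104). Contact began at 62 mm as expected. The +9 N upward force is the pads' forward swing dragging the cap down, with the arm giving about 1 mm. I'll relieve it by letting the TCP follow the force, then finish closing.

```bash
cat >> h.py <<'E'
def relieve(tgt,R,F0,n=3,k=0.1,tol=1.5):
    for i in range(n):
        F,M,s=avg(5);d=F-F0
        if np.linalg.norm(d)<tol: break
        tgt=tgt+np.clip(k*d,-.8,.8); ctrl.move_l(list(tgt),R,15); ctrl.hold(.1)
    F,M,s=avg(5);print("relieved: tgt",tgt.round(2),"F",(F-F0).round(2),"w%.2f"%s["grip_width"],"t%.1f"%s["t"]);return tgt
E
python3 - <<'E'
from h import *
R=Rdown(-25);b=np.load("base.npz");F0,M0=b["F0"],b["M0"]
tgt=relieve(np.array([465.8,-166,92.]),R,F0)
for w in(54,52,50):
    ctrl.gripper_to(w,20);F,M,s=avg();d=F-F0
    print(w,"w%.2f"%s["grip_width"],"jaw %.2f across %.2f z %.2f"%(d@R[:,1],d@R[:,0],d[2]),"M",(M-M0).round(3),s["t"])
    tgt=relieve(tgt,R,F0)
    if s["grip_width"]>w+1: print("stalled");break
np.save("tgt.npy",tgt);st()
E
```

```text
relieved: tgt [ 465.63 -165.83   93.62] F [-0.15 -0.19 -0.54] w55.05 t16.1
54 w54.27 jaw 0.23 across -0.24 z -0.50 M [ 0.008 -0.041  0.016] 16.4583
relieved: tgt [ 465.63 -165.83   93.62] F [-0.19  0.02 -0.36] w53.92 t16.6
52 w52.40 jaw -0.05 across 0.19 z 0.93 M [ 0.029 -0.002 -0.025] 16.9417
relieved: tgt [ 465.63 -165.83   93.62] F [-0.41  0.02  1.68] w52.11 t17.1
50 w51.25 jaw -0.96 across -0.07 z 5.70 M [ 0.084  0.162 -0.026] 17.425
relieved: tgt [ 465.56 -165.78   94.46] F [-0.03  0.25 -0.26] w51.14 t18.5
stalled
 t18.46 p [ 465.3  -165.65   94.18] yaw-25.00 w51.14 F [ 0.07 -0.41 -0.12] M [-0.02  -0.021  0.005] tilt [-0.0006  0.0003]
```

The fingers stalled at 51.2 mm with 20 N of grip and forces relieved to about 0, so both tabs are fully in. I'll turn in small steps, watching the torque. Small steps come first in case a foot is still caught.

```bash
cat >> h.py <<'E'
def turn(yaw0,yaw1,step,tgt,M0,F0,lim=.12,n=4,dt=.015,quiet=1):
    y=yaw0;k=0
    while y<yaw1-1e-6:
        y=min(y+step,yaw1);q=ctrl.solve_ik(list(tgt),Rdown(y));ctrl.set_joints(q)
        F,M,s=avg(n,dt);m=(M-M0)[2];f=F-F0;k+=1
        hit=abs(m)>lim or np.linalg.norm(f)>5
        if hit:
            F,M,s=avg(6,dt);m2=(M-M0)[2];f=F-F0;print("  check",round(y,2),"Mz %.3f -> %.3f"%(m,m2));hit=abs(m2)>lim or np.linalg.norm(f)>5
        if hit or k%quiet==0: 
            ya=np.degrees(np.arctan2(s["eef_rot"][1,1],s["eef_rot"][0,1]));print("cmd%.2f act%.2f"%(y,ya),"Mz %.3f"%m,"F",f.round(1),"w%.2f"%s["grip_width"],"t%.2f"%s["t"])
        if hit: return y,True
    return y,False
E
python3 - <<'E'
from h import *
b=np.load("base.npz");F0,M0=b["F0"],b["M0"];tgt=np.load("tgt.npy")
F,M,s=avg(8);print("pre M",(M-M0).round(3),(F-F0).round(2))
y,h=turn(-25,-19,.5,tgt,M0,F0,lim=.1);print(y,h)
E
```

```text
pre M [-0.017 -0.004 -0.031] [-0.02 -0.09 -0.37]
cmd-24.50 act-24.50 Mz -0.010 F [ 0.2 -0.1 -0.7] w51.14 t18.91
cmd-24.00 act-24.00 Mz 0.012 F [-0.3  0.  -0.2] w50.90 t19.23
cmd-23.50 act-23.50 Mz 0.001 F [ 0.3  0.1 -0.6] w50.81 t19.54
cmd-23.00 act-23.00 Mz -0.014 F [ 0.5  0.3 -0.4] w50.87 t19.86
cmd-22.50 act-22.50 Mz -0.009 F [-0.1  0.1 -0.6] w50.89 t20.18
cmd-22.00 act-22.00 Mz -0.005 F [ 0.1 -0.1 -0.3] w51.03 t20.49
cmd-21.50 act-21.50 Mz -0.020 F [ 0.2 -0.5 -0.4] w51.03 t20.81
cmd-21.00 act-21.00 Mz 0.025 F [-0.2 -0.2 -0.2] w50.82 t21.12
cmd-20.50 act-20.50 Mz -0.017 F [-0.2 -0.3  0. ] w51.25 t21.44
cmd-20.00 act-20.00 Mz -0.002 F [-0.2 -0.3 -0.3] w51.09 t21.76
cmd-19.50 act-19.50 Mz -0.007 F [-0.4  0.1 -0.4] w51.17 t22.07
cmd-19.00 act-19.00 Mz -0.004 F [ 0.1 -0.3 -0. ] w51.43 t22.39
-19.0 False
```

It turns freely: the torque stays within ±0.03 N m, so the feet have cleared the lugs. I'll take larger steps up to 33° turned, then fine ones, timing which call is quicker for fine steps.

```bash
python3 - <<'E'
from h import *
b=np.load("base.npz");F0,M0=b["F0"],b["M0"];tgt=np.load("tgt.npy")
y,h=turn(-19,7,4,tgt,M0,F0,lim=.1,n=3,dt=.01);print(y,h)
T=lambda:sensors.read_state()["t"]
if not h:
    t=T();ctrl.move_l(list(tgt),Rdown(7.4),150);print("move_l .4deg",T()-t);F,M,s=avg(3,.01);print((M-M0)[2].round(3))
    t=T();ctrl.move_l(list(tgt),Rdown(7.8),500);print("move_l .4deg",T()-t);F,M,s=avg(3,.01);print((M-M0)[2].round(3),T()-t)
    t=T();ctrl.set_joints(ctrl.solve_ik(list(tgt),Rdown(8)));print("setj .2deg",T()-t);st()
E
```

```text
cmd-15.00 act-15.10 Mz -0.007 F [ 0.1 -1.  -0.3] w51.16 t22.67
cmd-11.00 act-11.14 Mz -0.025 F [-0.1 -0.4 -0.3] w51.25 t22.94
cmd-7.00 act-7.15 Mz -0.018 F [ 0.5 -0.2 -0.5] w51.31 t23.22
cmd-3.00 act-3.16 Mz -0.004 F [ 0.4 -0.2 -0.2] w51.51 t23.49
cmd1.00 act0.84 Mz 0.004 F [-0.   0.1 -0.2] w51.27 t23.77
cmd5.00 act4.84 Mz -0.033 F [ 0.6  0.  -0.5] w50.98 t24.04
cmd7.00 act6.90 Mz -0.016 F [-0.3 -0.2 -0.4] w51.23 t24.32
7 False
move_l .4deg 0.25
0.011
move_l .4deg 0.25
-0.014 0.27500000000000213
setj .2deg 0.25
 t25.12 p [ 465.56 -165.78   94.46] yaw8.00 w51.14 F [-0.15 -1.02 -0.57] M [-0.052 -0.032 -0.029] tilt [-0. -0.]
```

```bash
python3 - <<'E'
from h import *
b=np.load("base.npz");F0,M0=b["F0"],b["M0"];tgt=np.load("tgt.npy")
y,h=turn(8,54.5,.4,tgt,M0,F0,lim=.075,n=3,dt=.008,quiet=10);print(y,h);np.save("y.npy",y)
F,M,s=avg(8,.01);print("M",(M-M0).round(3),"F",(F-F0).round(2));st()
E
```

```text
cmd12.00 act12.00 Mz 0.009 F [-0.4  0.1 -0.4] w50.87 t27.87
cmd16.00 act16.00 Mz -0.021 F [-1.3  0.2 -0.2] w51.39 t30.62
  check 19.2 Mz -0.076 -> -0.040
cmd20.00 act20.00 Mz -0.063 F [-2.1 -0.1 -0.6] w51.28 t33.42
  check 22.0 Mz -0.097 -> -0.087
cmd22.00 act22.00 Mz -0.097 F [-3.  -1.9 -0.3] w51.22 t34.84
21.999999999999986 True
M [-0.284  0.487 -0.074] F [-3.37 -1.48 -0.42]
 t34.91 p [ 465.43 -165.89   94.44] yaw22.00 w51.08 F [-3.54 -0.94 -0.14] M [-0.269  0.542 -0.083] tilt [-0.0003 -0.0002]
```

At 47° turned a sideways force has grown slowly to 3.5 N, with Mz -0.08 N m. That looks more like the cap rubbing the neck from a small centring offset than a stop. I'll relieve the side force and see whether the torque stays.

```bash
python3 - <<'E'
from h import *
b=np.load("base.npz");F0,M0=b["F0"],b["M0"];tgt=np.load("tgt.npy");y=float(np.load("y.npy"))
tgt=relieve(tgt,Rdown(y),F0,n=3,k=.12,tol=.8);np.save("tgt.npy",tgt)
F,M,s=avg(10,.01);print("M",(M-M0).round(3),"F",(F-F0).round(2));st()
E
```

```text
relieved: tgt [ 464.86 -166.18   94.29] F [-0.19 -0.11 -0.84] w51.47 t36.3
M [-0.009 -0.013 -0.005] F [-0.35 -0.02 -0.61]
 t36.38 p [ 465.09 -166.22   94.41] yaw22.00 w51.01 F [-0.51 -0.58 -0.22] M [0.008 0.009 0.002] tilt [ 0.0005 -0.0001]
```

The torque vanished with the side force, so it was rubbing and not the stop. I'll continue, letting the TCP follow any side force as it turns.

```bash
python3 - <<'E'
from h import *
b=np.load("base.npz");F0,M0=b["F0"],b["M0"];tgt=np.load("tgt.npy");y=float(np.load("y.npy"))
k=0;hit=False;hist=[]
while y<54.5:
    y+=.45;ctrl.set_joints(ctrl.solve_ik(list(tgt),Rdown(y)));F,M,s=avg(3,.008);m=(M-M0)[2];f=F-F0;k+=1
    if abs(m)>.07:
        F,M,s=avg(6,.008);m=(M-M0)[2];f=F-F0;print(" check %.2f Mz %.3f"%(y,m),f.round(1));hit=abs(m)>.075
    if k%6==0 or hit: print("%.2f act%.2f Mz %.3f"%(y,np.degrees(np.arctan2(s["eef_rot"][1,1],s["eef_rot"][0,1])),m),f.round(1),"w%.2f t%.2f"%(s["grip_width"],s["t"]),tgt.round(2))
    if hit: break
    fl=f.copy();fl[2]=0
    if np.linalg.norm(fl)>.8: tgt=tgt+.06*fl
np.save("tgt.npy",tgt);np.save("y.npy",y)
F,M,s=avg(10,.01);print("M",(M-M0).round(3),"F",(F-F0).round(2));st()
E
```

```text
check 24.70 Mz -0.132 [-1.4 -0.8  0.2]
24.70 act24.70 Mz -0.132 [-1.4 -0.8  0.2] w51.59 t38.08 [ 464.67 -166.42   94.29]
M [-0.175  0.139 -0.13 ] F [-1.   -1.3   0.13]
 t38.16 p [ 464.68 -166.41   94.32] yaw24.70 w51.20 F [-1.24 -0.22 -0.45] M [-0.193  0.16  -0.141] tilt [0. 0.]
```

```bash
python3 - <<'E'
from h import *
b=np.load("base.npz");F0,M0=b["F0"],b["M0"];tgt=np.load("tgt.npy");y=float(np.load("y.npy"))
tgt=relieve(tgt,Rdown(y),F0,n=2,k=.12,tol=.8)
F,M,s=avg(10,.01);print("M",(M-M0).round(3),"F",(F-F0).round(2))
if abs((M-M0)[2])<.15:
  for i in range(2):
    y+=.3;ctrl.set_joints(ctrl.solve_ik(list(tgt),Rdown(y)));F,M,s=avg(8,.008);print("%.2f M"%y,(M-M0).round(3),(F-F0).round(2),s["t"])
    if abs((M-M0)[2])>.15: break
np.save("tgt.npy",tgt);np.save("y.npy",y);st()
E
```

```text
relieved: tgt [ 464.55 -166.55   94.27] F [-0.56 -0.18  0.16] w51.32 t38.8
M [-0.006  0.062 -0.134] F [-0.46 -0.03  0.14]
25.00 M [ 0.034  0.01  -0.189] [-0.27  0.39  0.18] 39.1583
 t39.16 p [ 464.61 -166.47   94.28] yaw24.99 w51.06 F [-0.21 -0.13 -0.92] M [ 0.018  0.033 -0.162] tilt [0.0001 0.0002]
```

With no side force left, the torque persists and grows by 0.055 N m per 0.3°. That is the hard stop, at 50° turned, inside the 36–78° range. I'll ease back 1° and lift with a guard.

```bash
python3 - <<'E'
from h import *
b=np.load("base.npz");F0,M0=b["F0"],b["M0"];tgt=np.load("tgt.npy");y=float(np.load("y.npy"))
y-=1.0;R=Rdown(y);ctrl.set_joints(ctrl.solve_ik(list(tgt),R));F,M,s=avg(8,.01);print("M",(M-M0).round(3),(F-F0).round(2))
h=False
for dz in(1.5,4,8):
    h=ctrl.move_l([tgt[0],tgt[1],tgt[2]+dz],R,20,threshold=4.5);F,M,s=avg(6,.01);print(dz,h,(F-F0).round(2),"M",(M-M0).round(3),"w%.2f z%.1f t%.2f"%(s["grip_width"],s["eef_pos"][2],s["t"]))
    if h: break
np.save("y.npy",y)
if not h:
    h=ctrl.move_l([tgt[0],tgt[1],tgt[2]+60],R,100,threshold=6);F,M,s=avg(8,.01);print(h,(F-F0).round(2));st()
    im,d=optics.grab_frame("scene");np.savez("f8.npz",im=im,d=d)
    cv2.imwrite("pics/s8.png",cv2.cvtColor(np.clip(cv2.resize(im[150:240,140:260],(800,600),interpolation=cv2.INTER_CUBIC)*1.6,0,255).astype(np.uint8),cv2.COLOR_RGB2BGR))
E
```

```text
M [ 0.053 -0.045 -0.065] [ 0.11  0.01 -0.11]
1.5 False [ 0.37  0.71 -0.45] M [ 0.143 -0.066 -0.057] w50.89 z95.7 t39.77
4 False [-0.16  1.36  0.25] M [ 0.218  0.004 -0.061] w50.66 z98.4 t40.10
8 False [0.2  0.57 0.54] M [ 0.152 -0.035 -0.052] w51.06 z102.6 t40.50
False [-0.28  0.31 -0.55]
 t41.23 p [ 463.8  -166.24  153.35] yaw24.00 w50.87 F [-0.15  1.22 -0.88] M [-0.019  0.006 -0.012] tilt [-0.0017  0.0008]
```

View pics/s8.png

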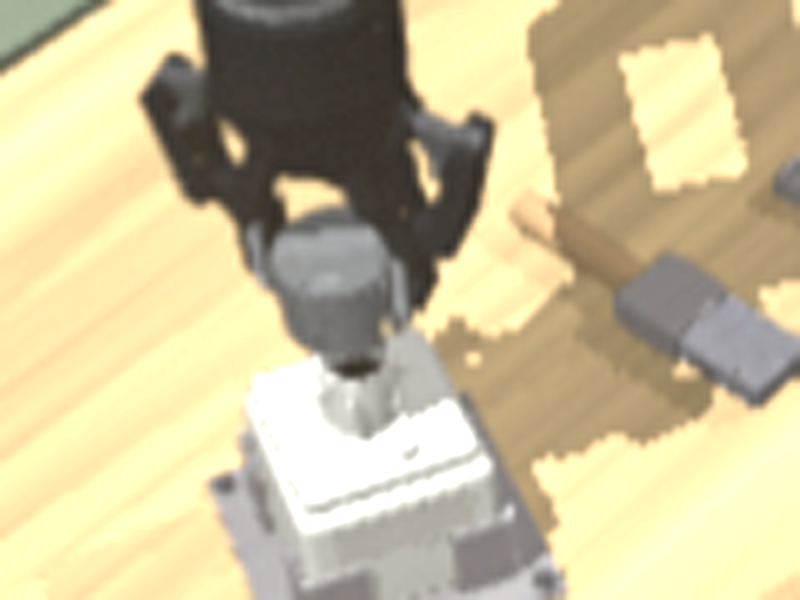

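The cap is off: it hangs level between the fingers at about (335,270), and the bare neck shows at (360,400). I'll check the cap's height from depth, then carry it to the tray.

```bash
python3 - <<'E'
from h import *
f=np.load("f8.npz");X=cloud("scene",f["d"]);m=(abs(X[...,0]-464)<30)&(abs(X[...,1]+166)<30)&(f["im"].min(-1)>85)&(X[...,2]>140)&(X[...,2]<200)
p=X[m];print("cap top z",np.median(p[p[:,2]>175][:,2]),p[p[:,2]>175].mean(0),len(p))
q=p[abs(p[:,2]-np.median(p[p[:,2]>178][:,2]))<5];A=np.c_[q[:,:2]-q[:,:2].mean(0),np.ones(len(q))];print("slopes deg",np.degrees(np.linalg.lstsq(A,q[:,2],rcond=None)[0][:2]))
b=np.load("base.npz");F0,M0=b["F0"],b["M0"];y=float(np.load("y.npy"));R=Rdown(y)
print(ctrl.solve_ik([533,180,8],R))
ctrl.move_l([533,180,154],R,220);ctrl.hold(.1);st("over")
im,d=optics.grab_frame("scene");np.savez("f9.npz",im=im,d=d)
cv2.imwrite("pics/s9.png",cv2.cvtColor(np.clip(cv2.resize(im[90:225,210:390],(800,600),interpolation=cv2.INTER_CUBIC)*1.6,0,255).astype(np.uint8),cv2.COLOR_RGB2BGR))
E
```

```text
cap top z 184.05628759263328 [ 467.26888327 -172.66081348  184.19692836] 159
slopes deg [1.20436303 1.45843271]
[ 1.71854935e-01  4.61604567e-01  1.72552798e+00 -4.44089210e-16
  9.54460108e-01 -2.47024085e-01]
over t43.14 p [532.97 179.1  154.01] yaw23.92 w51.09 F [-0.33 -0.2  -0.2 ] M [ 0.045  0.019 -0.009] tilt [-0.0001 -0.0002]
```

View pics/s9.png

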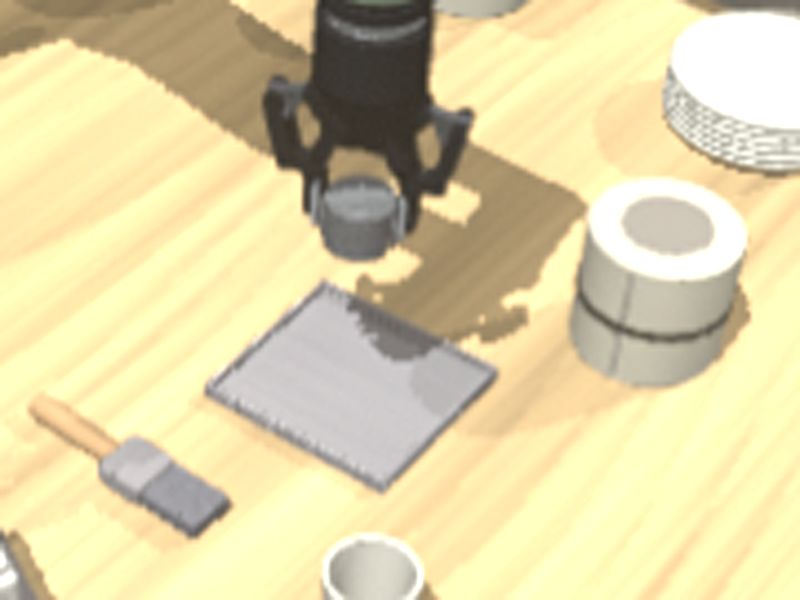

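The cap hangs upright at (360,215) above the tray centre. Its top measured z 184.1 against 184.5 expected, so its underside is about 7 mm below the reported TCP and floor contact should come near TCP z 10. I'll descend slowly with a guard.

```bash
python3 - <<'E'
from h import *
b=np.load("base.npz");F0,M0=b["F0"],b["M0"];y=float(np.load("y.npy"));R=Rdown(y)
h=ctrl.move_l([533,180,22],R,110,threshold=6);print("fast",h);ctrl.hold(.2);F,M,s=avg(8,.01);print((F-F0).round(2),s["eef_pos"].round(2))
h=ctrl.move_l([533,180,6],R,12,threshold=2.5);F,M,s=avg(8,.01);print("touch",h,(F-F0).round(2),s["eef_pos"].round(2),"w%.2f"%s["grip_width"],"t%.2f"%s["t"])
im,d=optics.grab_frame("scene");np.savez("f10.npz",im=im,d=d)
cv2.imwrite("pics/s10.png",cv2.cvtColor(np.clip(cv2.resize(im[120:225,230:370],(800,600),interpolation=cv2.INTER_CUBIC)*1.6,0,255).astype(np.uint8),cv2.COLOR_RGB2BGR))
E
```

```text
fast False
[-0.09 -0.04 -0.52] [533.36 180.08  22.53]
touch True [-0.72  0.    5.53] [532.88 179.98   9.65] w51.04 t45.84
```

View pics/s10.png

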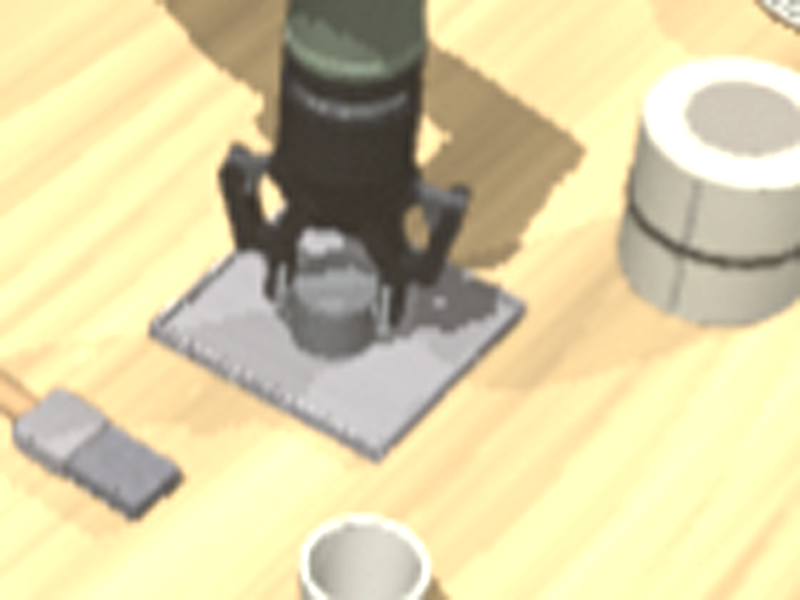

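The floor was touched at TCP z 9.65 (9.8 predicted), and the cap stands at (335,310) inside the tray. I'll release in steps and retreat.

```bash
python3 - <<'E'
from h import *
y=float(np.load("y.npy"));R=Rdown(y)
for w in(56,60,64,72,78): ctrl.gripper_to(w,20)
st("open")
ctrl.move_l([533,180,140],R,120,threshold=None);st("up")
ctrl.move_l([420,150,260],R,250);ctrl.hold(.2);st("clear")
for n in("scene","top"):
    im,d=optics.grab_frame(n);np.savez(f"f11_{n}.npz",im=im,d=d)
    X=cloud(n,d);m=(abs(X[...,0]-533)<45)&(abs(X[...,1]-180)<45)&(X[...,2]>34)&(X[...,2]<46);p=X[m];print(n,len(p),np.median(p,0))
    A=np.c_[p[:,:2]-p[:,:2].mean(0),np.ones(len(p))];print("slope deg",np.degrees(np.linalg.lstsq(A,p[:,2],rcond=None)[0][:2]))
im=np.load("f11_scene.npz")["im"];im2=np.load("f11_top.npz")["im"]
cv2.imwrite("pics/s11.png",cv2.cvtColor(np.clip(np.hstack([cv2.resize(im[120:260,150:290+80],(628,400)),cv2.resize(im2[170:250,140:180+52],(160,139))]) if 0 else cv2.resize(im[110:260,150:350],(800,600),interpolation=cv2.INTER_CUBIC)*1.5,0,255).astype(np.uint8),cv2.COLOR_RGB2BGR))
cv2.imwrite("pics/t11.png",cv2.cvtColor(np.clip(cv2.resize(im2,None,fx=1.5,fy=1.5,interpolation=cv2.INTER_CUBIC)*1.4,0,255).astype(np.uint8),cv2.COLOR_RGB2BGR))
E
```

```text
open t47.03 p [531.83 179.81   8.68] yaw24.00 w78.03 F [ 0.3  -0.73 -0.49] M [ 0.004 -0.011 -0.059] tilt [-0.0025 -0.0004]
up t48.27 p [532.15 179.84 138.91] yaw24.00 w78.24 F [ 0.33  0.37 -0.05] M [0.008 0.044 0.004] tilt [-0.0022 -0.0003]
clear t49.29 p [419.81 149.98 258.42] yaw23.99 w78.08 F [ 0.25 -0.08  0.04] M [ 0.005 -0.017 -0.006] tilt [-0.0031 -0.0004]
scene 164 [534.48166701 177.50916118  39.76025376]
slope deg [0.66228515 1.82207037]
top 311 [531.30966279 178.93226464  39.56386355]
slope deg [-0.30726651  0.72452039]
```

View pics/s11.png

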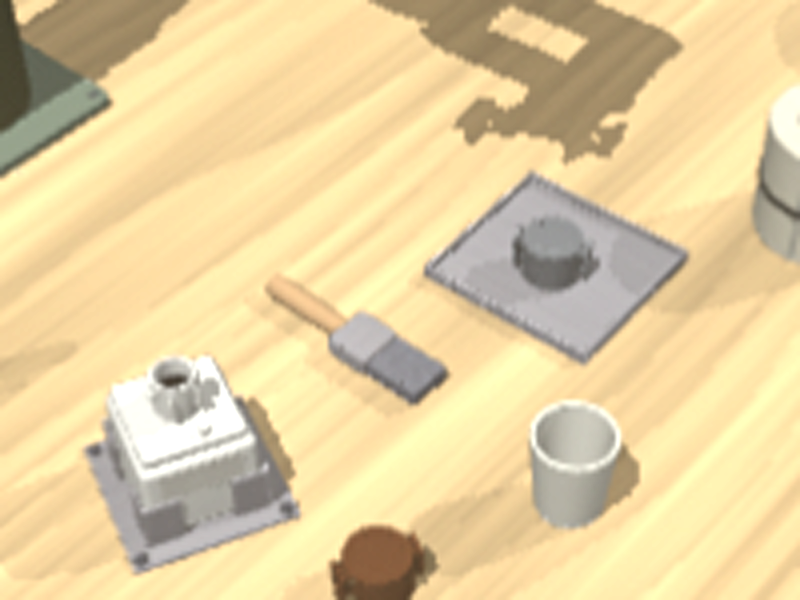

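View pics/t11.png

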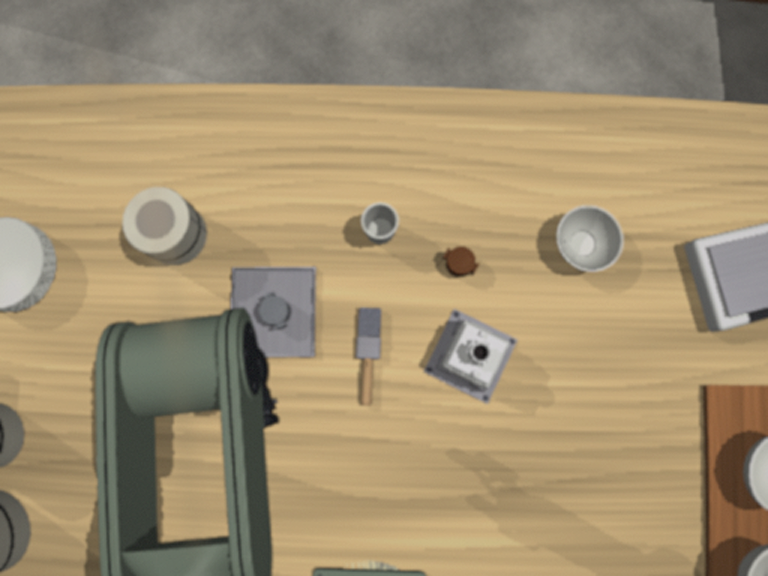

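The cap stands upright in the tray at (555,250) in the scene crop and (273,312) from above. Its top is at z 39.7 (40 expected) and level. The neck is bare and the other things stand where they were, so I'm handing in.

```bash
python3 - <<'E'
from plant import ctrl,sensors
print(sensors.read_state()["t"]);print(ctrl.finish_job())
E
```

```text
49.3917
the job is handed in; nothing more can be done
None
```

The cap is off the jar and standing upright, flat in the middle of the steel tray. I handed the job in at 49.4 s.

- **Squeeze:** I pressed both tabs right in with a 20 N grip; the fingers stopped at about 51 mm.
- **Turn and lift:** The cap met its stop after about 50° anticlockwise, at about 0.19 N m. I eased back 1° and lifted straight up with no noticeable resistance.
- **Placing:** I lowered it until it touched the tray floor at the predicted height, then let go and moved clear.

**Last checks:** The cap's top is at z 39.7 mm (40 expected), level to within about 2°. The neck is bare, and in the pictures the beaker, brush, mould and bowl stand where they were. I saw no sign of cracking, though the pictures are too coarse to rule out a fine crack.

**What disagreed:**
- **Fingertips:** They sat about 5–10 mm above the reported TCP, not 25 mm ahead of it as stated. My first closing therefore passed above the cap without touching it. I measured the real offset in the images and used that.
- **Force while closing:** The fingers pushed the cap down with about 9 N as they closed, below the 25 N limit, and I relieved it.
- **False stop:** At 47° a 3.5 N sideways rub gave a small torque that looked like the stop. It vanished once I re-centred, so I carried on to the real stop.

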